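# Ready a foil change: new roll tab up, hold the core pin back

## Task

We are changing the foil: roll the new roll along the bench, without lifting it, until its paper starter tab faces straight up, and leave it lying there. Then pull the dispenser's sprung core pin fully back by its knob so that the empty core drops off it, and finish while still holding the pin fully back, so that I can take the old core out and drop the new roll in. Leave the tub, the tape stand and the steel pan where they are.

Things in the scene. Friction and masses are not known exactly. Their poses are not given: they have to be found in the camera images.
- new_roll (a point): Centre (on the axis, half-way along, 28 mm above the bench) of the new foil roll lying left of the dispenser: silver log, 56 mm diameter, 300 mm long, 0.7 to 1 kg, cardboard core showing at both ends. x: along its axis; z: from the axis to the middle of the starter tab, a kraft-paper label 70 mm along by 28 mm round the curve, half-way along. Tab on top: z straight up. Rolls 28 mm per radian.
- new_core: The same roll's core, fixed fast in the foil. Origin at the roll's centre; it stays where it is left once at rest.
- dispenser: Foil dispenser, stainless bracket screwed to the bench on the right: base 360 x 150 mm, 4 mm thick; two upright cheeks 130 mm high, inner faces 320 mm apart; back sheet 90 mm high; front lip with cutter strip 38 mm high. Origin under the base's middle, at bench height. x: along the core axis (85 mm up, over the origin) from sprung core pin (-x, robot's side) to fixed spigot; y: to the open front.
- pin_knob (a point): Middle of the core pin's knob: black, ribbed, round, 30 mm diameter, 22 mm long, axis along the dispenser's x, 85 mm up, outside the near cheek (whose outer face is 41 mm away). Next to it, 4 mm from its inner end, is the spring housing, 36 mm diameter and 22 mm long. Free above and all round. Moves with the pin, straight along the dispenser's -x. Axes as the dispenser's.
- core_pin (a joint): How far the core pin is pulled out along the dispenser's -x (m): 0 home, its round nose (26 mm diameter) 13 mm deep in the end of the empty core; 0.020 fully back, against its stop. A spring draws it home with about 8 N at 0 and 13 N at 0.020; it does not stay out by itself.
- old_core_end (a point): Centre of the near end of the empty core, a cardboard tube 40 mm outside, 32 mm inside, 314 mm long, hanging between the cheeks on the pin's nose and on the far spigot. About 82 mm above the bench; once the pin is clear of it this end drops by itself to the base (then about 24 mm up).
- tub: White plastic tub, a bystander, 96 mm across the mouth, 72 mm high; origin under its centre.
- tape_stand: Cream tape stand with a roll of tape, a bystander, 150 x 60 x 98 mm; origin under its centre, x along its length.
- steel_pan: Small open steel pan, a bystander, 108 x 176 x 65 mm; origin under its centre, y along its length.

How it is judged:
By the outcome, as a careful person would: the job done as asked, in the order asked, and still so for the second after the job is handed in, while the arm keeps its last pose, push and grip.
It also fails if it takes over 43 s, if anything falls off the work surface, if the arm or the gripper's body presses on something with over 40 N, if the wrist force passes 120 N, or if a joint passes its speed limit or range.

## Robot

A 6-joint arm with a two-finger parallel gripper is mounted at the origin on the work surface. World frame = base frame: x ahead of the robot, y to its left, z up, the work surface at z = 0. Lengths are in mm, angles in rad, forces in N, time in s.
With the tool pointing down it reaches from about 275 to 750 mm from the base axis. Payload 10.2 kg.
Tool frame: the origin (TCP) lies at the very end of the fingers, on their centre line; the grasp point (between the pads) lies behind it (ctrl.grasp_offset is the z of the grasp point in the tool frame, in mm); z points along the fingers, y is the direction in which the jaws open and shut (so a half turn about z gives the same grasp; the last joint's range is limited). The gripper opens to 85 mm and grips with 20 to 120 N. Pads are 22 mm wide; open, the fingers measure 114 mm over their backs; the gripper's body (76 mm by 85 mm) begins 54 mm behind the grasp point. The pads swing forward as they close: fully open they stand 13 mm farther back than shut.
Start: joints at [0.923, 0.313, 1.498, -0, 1.331, -0.223], TCP at [216.386, 478.339, 211.194] pointing down, gripper open.
Joint ranges: [-2.94, 2.94], [-0.97, 2.17], [0.19, 2.56], [-1.23, 4.37], [0.02, 3.11], [-2.88, 2.88]. Speed limits (rad/s): [2.39, 2.39, 3.01, 3.14, 3.14, 3.14].

## Interface

Orientations are given as a unit quaternion [w, x, y, z].
In Python, from rig import ctrl, capture, job gives the robot as it stands. The module is installed in compiled form; this text tells all that it offers.
- The arm moves only by the tool move_arm, never from a script. Its argument "series" is a list of rows, each a list of 7 numbers: the turn, a rotation vector about the tool's x, y, z in rad, then the shift along the tool's x, y, z in cm, then the opening, from 0 (shut) to 1 (fully open). A call has 1 to 5 rows; each row is the pose to reach, as a shift and turn from the pose measured when the call began, along the tool's axes at that moment; what a row does not reach only later rows make up. A row lasts 1/12 s, in which the tool goes at most 41.7 mm and 7.16 degrees, less where a joint would pass 70% of its speed; a pose out of reach is approached as far as the arm can. A call with a gripper value outside its range is refused whole. The fingers move at their own pace and stop on an object; "grip_force" is the grip in N (left out, the last holds). Time passes only in rows, so rows that repeat a pose let the fingers close. It gives the time, the measured TCP pose, the force and the opening at its end, in the units of the state.
- ctrl.sense(): the state, without advancing time (a new reading comes with each control period).
- capture(name): name is "scene" or "top" or "wrist"; returns a dict with "frame" (480x640x3 uint8, red, green, blue), "mtx" (3x3 intrinsics, pixels), "R" (3x3) and "t" (3): a world point X has camera coordinates R X + t. Camera axes: x right, y down, z forward; pixel columns grow to the right and rows downward; lengths in mm; the calibration is good to about 2 mm. The wrist camera is an equidistant fisheye: a pixel r from the principal point sees the ray r / f radians off the axis. A picture is of the moment at which its call begins. There is no depth.
- job.finish_job(): hands the job in, once; it reports no verdict.
The state is a dict: "time_s": time; "joints": joint angles; "dq": joint speeds; "tau": joint torques, N m; "eef_pos": TCP position; "ee_rot": TCP orientation; "force": force on the tool from outside, world axes, zero at the start; "wrist_torque": the same for the moment, N m; "grip_width": opening from 0.0 (shut) to 1.0 (fully open).
Only numpy, scipy, OpenCV 4.12 (cv2) and the standard library are available. Lean on these libraries where they do the work, as an engineer would, in place of code of your own. Each camera call takes 0.05 s, during which the arm holds its last target.

## Working session

There is one attempt and no reset: what is moved stays moved. The work goes in short steps, Python scripts to look and compute and a tool call to move; the robot and the scene stay as the last step left them, time stands still between calls to the robot, and variables do not carry over. Pictures are saved under pics/ and viewed, and the job is handed in when it is done.

Besides the shell and the picture viewer there is one more tool, called after ">>>" as a command line: name --pt "numbers of a row" for each row, then --argument value for the rest. move_arm: Moves the arm, as the interface text tells. Its arguments: {"type":"object","properties":{"series":{"type":"array","items":{"type":"array","items":{"type":"number"}}},"grip_force":{"type":"number"}},"required":["series"]}

```bash
mkdir -p pics
cat > h.py <<'E'
import numpy as np, cv2
from rig import ctrl, capture, job
def snap(n,tag):
    c=capture(n); cv2.imwrite(f'pics/{tag}.png',c['frame'][:,:,::-1])
    np.savez(f'{tag}.npz',**{k:np.array(c[k]) for k in('frame','mtx','R','t')}); return c
E
python3 - <<'E'
from h import *
for n in('scene','top','wrist'):
    c=snap(n,n+'0'); print(n,c['mtx'],c['R'],c['t'])
print(ctrl.sense(), ctrl.grasp_offset)
E
```

```text
scene [[494.52637869   0.         323.81280447]
 [  0.         494.52637869 239.67382798]
 [  0.           0.           1.        ]] [[-2.06712196e-01  9.78401734e-01  3.38123229e-04]
 [ 7.97501817e-01  1.68692680e-01 -5.79252650e-01]
 [-5.66798836e-01 -1.19468933e-01 -8.15147995e-01]] [ 110.88461247 -386.97088146 1592.83234172]
top [[494.62104321   0.         324.88220306]
 [  0.         494.62104321 241.26526997]
 [  0.           0.           1.        ]] [[ 0.02433706 -0.99958984 -0.01509474]
 [-0.9843237  -0.02132153 -0.17507783]
 [ 0.17468418  0.01911899 -0.98443888]] [3.07325268e-01 5.27403950e+02 1.50296731e+03]
wrist [[371.64829954   0.         318.34439518]
 [  0.         371.64829954 239.9330809 ]
 [  0.           0.           1.        ]] [[ 4.11876675e-01  9.11239514e-01  3.89842205e-04]
 [ 8.76963276e-01 -3.96500111e-01  2.71519935e-01]
 [ 2.47574266e-01 -1.11490851e-01 -9.62432737e-01]] [-524.93587996  -35.85067977  378.77572087]
{'time_s': 0.15, 'joints': array([ 9.22559414e-01,  3.13349454e-01,  1.49823869e+00,  2.92375718e-05,
        1.33097394e+00, -2.23424320e-01]), 'dq': array([-0.00010937, -0.00042938, -0.00156914, -0.00065528,  0.00168594,
       -0.00029028]), 'tau': array([ 1.81112835e-03, -4.12370753e+01, -2.59796029e+01, -1.31250536e-04,
        3.20104555e-03, -4.57285648e-05]), 'eef_pos': array([216.27308316, 478.16904374, 210.76121155]), 'ee_rot': array([-2.17501077e-04,  2.10816103e-01,  9.77525619e-01, -4.33410964e-04]), 'force': array([ 0.6303162 , -0.56608626, -0.23441838]), 'wrist_torque': array([-0.04537123, -0.01092699, -0.00727127]), 'grip_width': 1.0022887287574913} -18.700000000000003
```

View pics/scene0.png

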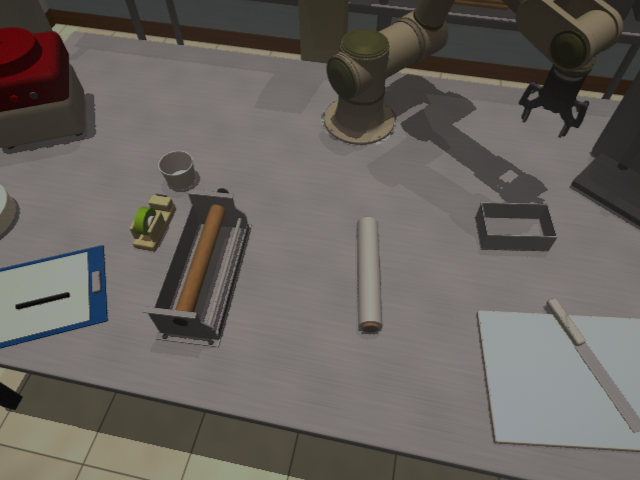

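View pics/top0.png

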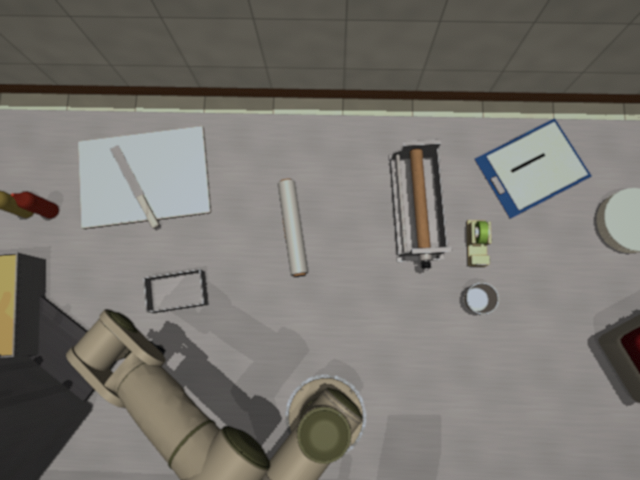

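View pics/wrist0.png

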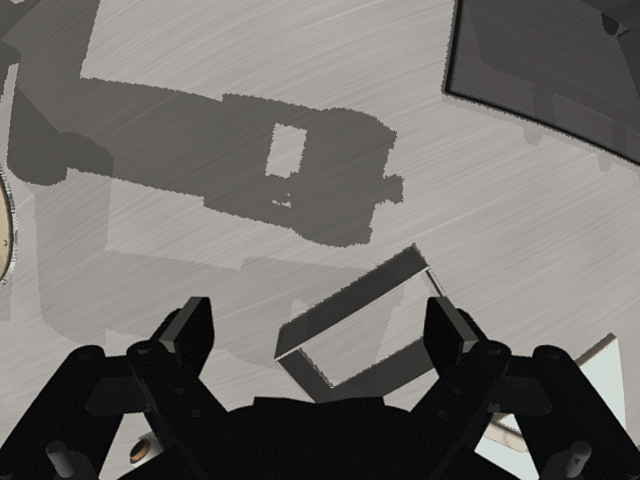

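The roll lies around scene (368,270) / top (293,227), the dispenser at top (420,200) with its knob at (426,262). No tab is visible yet, so I'll enlarge those areas.

Run:
```python
from h import *
s=cv2.imread('pics/scene0.png'); t=cv2.imread('pics/top0.png')
def crop(i,x,y,w,h,k,n): cv2.imwrite(f'pics/{n}.png',cv2.resize(i[y:y+h,x:x+w],None,fx=k,fy=k,interpolation=cv2.INTER_CUBIC))
crop(s,335,205,80,135,4.4,'c1'); crop(t,265,165,60,120,5,'c2'); crop(t,380,130,120,145,4,'c3'); crop(s,130,140,130,210,2.85,'c4')
```

```text
(no output)
```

View pics/c1.png

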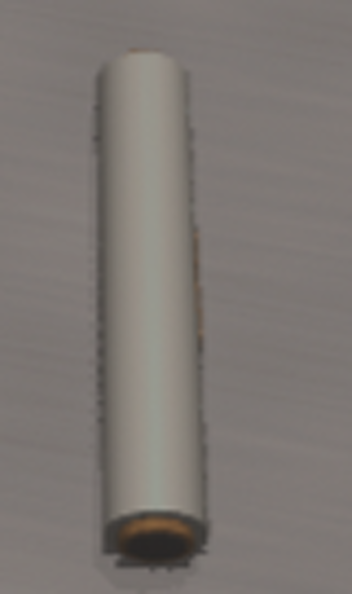

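View pics/c2.png

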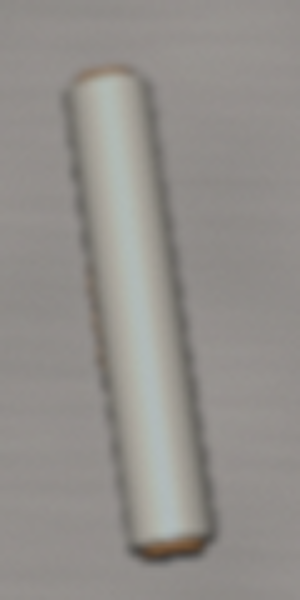

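View pics/c3.png

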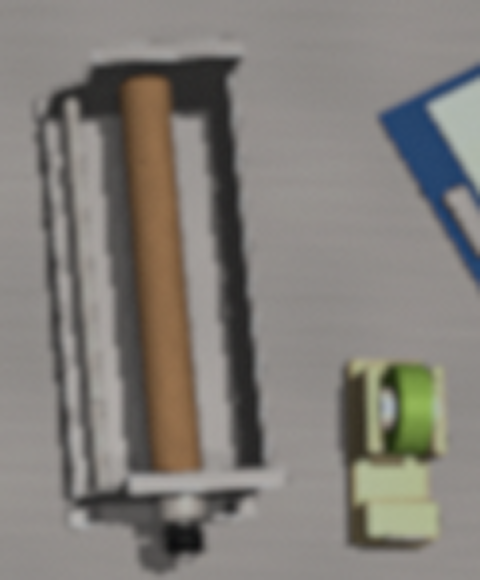

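View pics/c4.png

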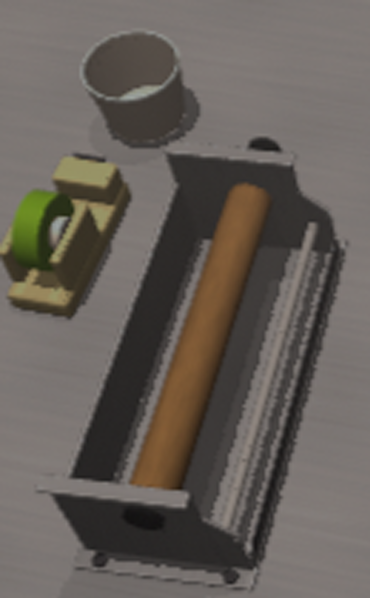

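The scene crop shows a kraft sliver on the roll's right edge, at about c1 (198,290). That puts the tab on the +y side, near or below the horizontal, so I'd roll toward -y. The knob is at about top (426,265). Next I'll work out rough positions.

```bash
cat >> h.py <<'E'
def ray(c,px,fish=False):
    K=np.array(c['mtx']);R=np.array(c['R']);t=np.array(c['t']);u=(np.array(px,float)-K[:2,2])/K[0,0]
    if fish:
        r=np.hypot(*u); d=np.array([*(u/max(r,1e-9)*np.sin(r)),np.cos(r)])
    else: d=np.array([*u,1.]); d/=np.linalg.norm(d)
    return -R.T@t, R.T@d
def atz(c,px,z,fish=False):
    o,d=ray(c,px,fish); return o+d*(z-o[2])/d[2]
def tri(rs):
    A=sum(np.eye(3)-np.outer(d,d) for o,d in rs); b=sum((np.eye(3)-np.outer(d,d))@o for o,d in rs)
    p=np.linalg.solve(A,b); return p,[round(float(np.linalg.norm(np.cross(p-o,d))),1) for o,d in rs]
def proj(c,X,fish=False):
    K=np.array(c['mtx']);p=np.array(c['R'])@np.array(X,float)+np.array(c['t'])
    if fish:
        th=np.arctan2(np.hypot(p[0],p[1]),p[2]);n=p[:2]/np.hypot(p[0],p[1]);return K[:2,2]+K[0,0]*th*n
    return K[:2,2]+K[0,0]*p[:2]/p[2]
def ld(tag): return dict(np.load(f'{tag}.npz'))
E
python3 - <<'E'
from h import *
np.set_printoptions(precision=1,suppress=True)
t=ld('top0');s=ld('scene0')
print('roll ends',atz(t,(286,180),28),atz(t,(299.5,274),28))
# scene: far end c1 (155,535), near (142,60)
print('scene',atz(s,(335+155/4.4,205+537/4.4),28),atz(s,(335+142/4.4,205+58/4.4),40))
print('knob',atz(t,(426,265),85),atz(s,(222.6,191.6),100), tri([ray(t,(426,265)),ray(s,(222.6,192.5))]))
f=lambda x,y:(380+x/4,130+y/4)
print('cheek top near', atz(t,f(130,480),130),atz(t,f(282,472),130),'far',atz(t,f(92,52),130),atz(t,f(240,45),130))
print('core',atz(t,f(175,470),82+20),atz(t,f(147,78),105))
for n,p in dict(tub=(479,298),tape=(479,243),pan=(176,291)).items(): print(n,atz(t,p,60))
E
```

```text
roll ends [729.8 143.9  28. ] [424.6  89.9  28. ]
scene [726.6 149.6  28. ] [423.1  93.6  40. ]
knob [ 454.3 -295.3   85. ] [ 461.5 -284.4  100. ] (array([ 453.4, -292.5,   85.7]), [2.7, 2.7])
cheek top near [ 491.9 -247.7  130. ] [ 500.3 -359.3  130. ] far [ 823.2 -220.9  130. ] [ 830.9 -333.9  130. ]
core [ 504.8 -285.9  102. ] [ 812.5 -267.   105. ]
tub [ 360.5 -458.8   60. ]
tape [ 529.7 -463.9   60. ]
pan [360.2 464.6  60. ]
```

```bash
cat >> h.py <<'E'
from scipy.spatial.transform import Rotation as Ro
def tool():
    s=ctrl.sense(); q=s['ee_rot']; return s,Ro.from_quat([q[1],q[2],q[3],q[0]]),np.array(s['eef_pos'])
def down(yaw): # tool y at world angle yaw (rad), z down
    y=np.array([np.cos(yaw),np.sin(yaw),0]);z=np.array([0,0,-1.]);x=np.cross(y,z);return Ro.from_matrix(np.array([x,y,z]).T)
def goto(p,R1):
    s,R,o=tool(); return (R.inv()*R1).as_rotvec().round(3), (R.inv().apply(np.array(p)-o)/10).round(2)
E
python3 - <<'E'
from h import *
np.set_printoptions(precision=3,suppress=True)
s,R,o=tool();print(R.as_matrix());w=ld('wrist0');c=-w['R'].T@w['t'];print('cam',c,R.inv().apply(c-o)); print((w['R']@R.as_matrix()))
# jaws across roll
for y in(-1.39,1.75): print(goto((560,260,170),down(np.deg2rad(100.3)if y>0 else np.deg2rad(-79.7))))
E
```

```text
[[-0.911  0.412 -0.001]
 [ 0.412  0.911 -0.001]
 [ 0.    -0.001 -1.   ]]
cam [153.873 506.358 374.485] [  68.511   -0.189 -163.707]
[[ 0.     1.    -0.001]
 [-0.962 -0.    -0.272]
 [-0.272  0.001  0.962]]
(array([-0.001,  0.001,  2.537]), array([-40.31,  -5.71,   4.07]))
(array([-0.001, -0.001, -0.605]), array([-40.31,  -5.71,   4.07]))
```

Run:
```python
from h import *
print(goto((577,119,150),down(np.deg2rad(100.3))))
```

```text
(array([-0.001, -0.001, -0.605]), array([-47.67, -17.85,   6.08]))
```

>>> move_arm --pt "0 0 -0.12 -9.5 -3.5 1.2 1" --pt "0 0 -0.24 -19 -7 2.4 1" --pt "0 0 -0.36 -23.8 -9 3 1" --pt "0 0 -0.48 -23.8 -9 3 1" --pt "0 0 -0.6 -23.8 -9 3 1"

```text
time_s: 0.57
eef_pos: [346.5, 348.2, 189.1]
ee_rot: [-0.0, -0.064, 0.998, -0.0]
force: [0.3, 0.5, 0.2]
grip_width: 1.001
```

Run:
```python
from h import *
print(goto((577,119,150),down(np.deg2rad(100.3))))
```

```text
(array([-0.001, -0.001, -0.053]), array([-19.96, -25.66,   3.91]))
```

>>> move_arm --pt "0 0 -0.05 -20 -25.7 3.9 1" --pt "0 0 -0.05 -20 -25.7 3.9 1" --pt "0 0 -0.05 -20 -25.7 3.9 1" --pt "0 0 -0.05 -20 -25.7 3.9 1" --pt "0 0 -0.05 -20 -25.7 3.9 1"

```text
time_s: 0.98
eef_pos: [493.3, 201.8, 164.2]
ee_rot: [-0.001, -0.088, 0.996, -0.0]
force: [0.7, 1.1, -0.2]
grip_width: 0.998
```

Run:
```python
from h import *
print(goto((577,119,150),down(np.deg2rad(100.3))))
```

```text
(array([-0.001, -0.001, -0.003]), array([-6.79, -9.62,  1.42]))
```

Run:
```python
from h import *
snap('wrist','w1')
```

```text
(no output)
```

View pics/w1.png

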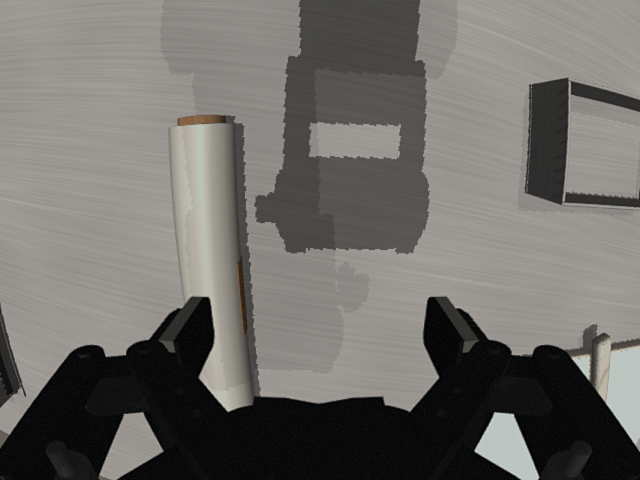

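>>> move_arm --pt "0 0 0 -3 -4 0.7 1" --pt "0 0 0 -6.8 -8 1.4 1" --pt "0 0 0 -6.8 -9.6 1.4 1" --pt "0 0 0 -6.8 -9.6 1.4 1"

```text
time_s: 1.37
eef_pos: [583.7, 108.8, 147.6]
ee_rot: [-0.001, -0.084, 0.996, -0.002]
force: [0.4, -0.2, -0.7]
grip_width: 1.0
```

Run:
```python
from h import *
snap('wrist','w2')
```

```text
(no output)
```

View pics/w2.png

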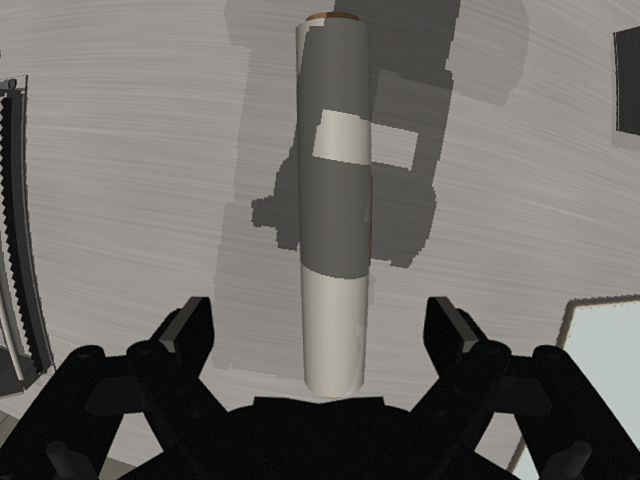

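w1 shows the tab as a brown strip at cols 238–246, rows 257–335. In w2 it is only a sliver at (371,175–265). I'll fit the roll axis from the silhouettes and use that to get the tab angle.

Run:
```python
from h import *
np.set_printoptions(precision=1,suppress=True)
for n,x,y,w,h in(('w1',150,100,120,260),('w2',280,0,110,280)):
    i=cv2.imread(f'pics/{n}.png');cv2.imwrite(f'pics/{n}c.png',cv2.resize(i[y:y+h,x:x+w],None,fx=2.1,fy=2.1,interpolation=cv2.INTER_CUBIC))
i1=cv2.imread('pics/w1c.png');i2=cv2.imread('pics/w2c.png');H=max(len(i1),len(i2))
p=lambda i:np.pad(i,((0,H-len(i)),(0,10),(0,0)));cv2.imwrite('pics/cc.png',np.hstack([p(i1),p(i2)]))
```

```text
(no output)
```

View pics/cc.png

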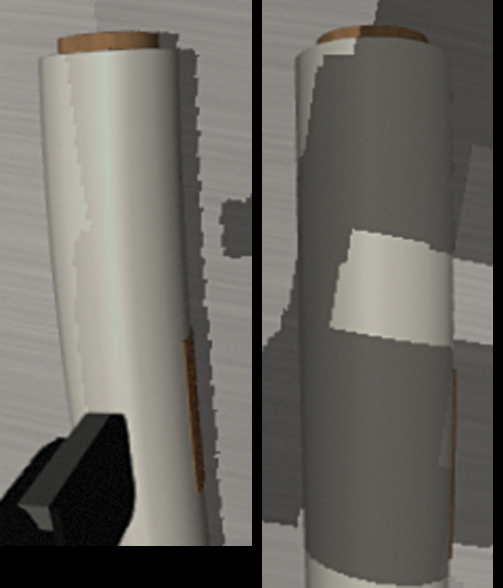

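```bash
cat > fit.py <<'E'
from h import *
from scipy.optimize import least_squares
np.set_printoptions(precision=2,suppress=True)
def fitcyl(obs,p0=(119,0.18),z=28,r=28,xr=577):
    # obs: (cap,px)
    rs=[ray(ld(c),p,True) for c,p in obs]
    def f(q):
        a=np.array([xr,q[0],z]);u=np.array([np.cos(q[1]),np.sin(q[1]),0]);out=[]
        for o,d in rs:
            n=np.cross(u,d);n/=np.linalg.norm(n);out.append(abs((a-o)@n)-r)
        return out
    s=least_squares(f,p0);return s.x,s.fun
def hit(c,px,q,z=28,r=28,xr=577):
    o,d=ray(ld(c),px,True);a=np.array([xr,q[0],z]);u=np.array([np.cos(q[1]),np.sin(q[1]),0])
    oo=o-a;oo=oo-u*(oo@u);dd=d-u*(d@u);A=dd@dd;B=oo@dd;C=oo@oo-r*r;D=B*B-A*C
    t=(-B-np.sqrt(max(D,0)))/A;P=o+t*d;v=np.array([-u[1],u[0],0]);w=P-a
    return P,w@u,np.degrees(np.arctan2(w@v,w[2])),D  # angle from up toward +y
E
python3 - <<'E'
from fit import *
L=[('w1',(168.6,128.6)),('w1',(176.2,219)),('w1',(180.5,276)),('w1',(234.8,128.6)),('w1',(239,219)),('w2',(296.2,28.6)),('w2',(298.1,214)),('w2',(367.6,28.6)),('w2',(370.5,166.7))]
q,e=fitcyl(L);print(q,e)
for c,p in[('w1',(237.1,261)),('w1',(243.3,333)),('w1',(176,124)),('w2',(369,176)),('w2',(368,266)),('w2',(334,16))]: print(c,p,hit(c,p,q))
E
```

```text
[120.35   0.18] [-0.44 -2.   -0.12 -0.43  0.07 -0.71  0.6  -1.46 -0.68]
w1 (237.1, 261) (array([537.03, 140.04,  36.58]), np.float64(-35.70708378878682), np.float64(72.16047195354902), np.float64(188.7298523284844))
w1 (243.3, 333) (array([605.18, 152.5 ,  37.16]), np.float64(33.574348246972455), np.float64(70.91455324286613), np.float64(170.9534396045492))
w1 (176, 124) (array([430.76,  79.84,  52.73]), np.float64(-151.17660293782188), np.float64(-27.96018172167635), np.float64(329.56471244615386))
w2 (369, 176) (array([537.21, 138.09,  41.18]), np.float64(-35.88683279342845), np.float64(61.92109386443624), np.float64(95.48044677205326))
w2 (368, 266) (array([605.95, 151.41,  40.1 ]), np.float64(34.1307720357885), np.float64(64.39665481914638), np.float64(66.19866685112356))
w2 (334, 16) (array([428.7 ,  93.01,  56.  ]), np.float64(-150.80390389296443), np.float64(0.3966701952023711), np.float64(701.0335882482468))
```

Run:
```python
from h import *
print(goto((576,120.2,8),down(.18+np.pi/2)))
```

```text
(array([-0.003, -0.002, -0.012]), array([ 0.42,  1.06, 13.98]))
```

>>> move_arm --pt "0 0 -0.012 0.4 1.1 2 1" --pt "0 0 -0.012 0.4 1.1 5 1" --pt "0 0 -0.012 0.4 1.1 8 1" --pt "0 0 -0.012 0.4 1.1 10.5 1" --pt "0 0 -0.012 0.4 1.1 10.5 1"

```text
time_s: 1.83
eef_pos: [572.7, 121.6, 38.3]
ee_rot: [-0.005, -0.09, 0.996, -0.001]
force: [-0.7, -0.1, -1.6]
grip_width: 1.003
```

Run:
```python
from h import *
print(goto((576,120.2,8),down(.18+np.pi/2)))
snap('wrist','w3')
```

```text
(array([-0.001, -0.011,  0.001]), array([-0.33, -0.2 ,  3.02]))
```

View pics/w3.png

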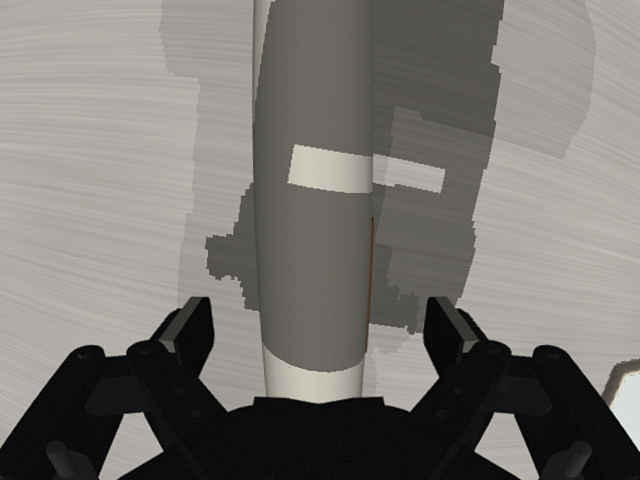

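The roll (cols 260–370) sits centred between the pads (213 and 425). Next I'll lower onto it and narrow the jaws.

>>> move_arm --pt "0 -0.011 0 -0.3 -0.2 1 1" --pt "0 -0.011 0 -0.3 -0.2 2 1" --pt "0 -0.011 0 -0.3 -0.2 3 1" --pt "0 -0.011 0 -0.3 -0.2 3 0.78" --pt "0 -0.011 0 -0.3 -0.2 3 0.78" --grip_force 20

```text
time_s: 2.3
eef_pos: [577.4, 120.2, 11.5]
ee_rot: [0.002, -0.091, 0.996, -0.001]
force: [0.0, 0.1, 0.5]
grip_width: 0.782
```

Run:
```python
from h import *
print(goto((576,120.2,8),down(.18+np.pi/2)))
d=np.array([np.sin(.18),-np.cos(.18),0])
print(goto(np.array([576,120.2,8])+53*d,down(.18+np.pi/2)))
```

```text
(array([-0.002,  0.004,  0.001]), array([0.14, 0.02, 0.35]))
(array([-0.002,  0.004,  0.001]), array([ 0.15, -5.28,  0.36]))
```

>>> move_arm --pt "0 0 0 0.1 -0.3 0.2 0.78" --pt "0 0 0 0.1 -0.6 0.2 0.78" --pt "0 0 0 0.1 -0.9 0.2 0.78" --pt "0 0 0 0.1 -1.2 0.2 0.78" --pt "0 0 0 0.1 -1.6 0.2 0.78"

```text
time_s: 2.72
eef_pos: [579.3, 107.0, 12.3]
ee_rot: [0.002, -0.09, 0.996, 0.002]
force: [-14.8, 20.6, 36.1]
grip_width: 0.787
```

Run:
```python
from h import *
print(ctrl.sense()['force'])
snap('wrist','w4')
d=np.array([np.sin(.18),-np.cos(.18),0])
print(goto(np.array([576,120.2,8])+53*d,down(.18+np.pi/2)))
```

```text
[-14.82869021  20.62571567  36.10968133]
(array([0.003, 0.005, 0.001]), array([ 0.09, -3.9 ,  0.46]))
```

View pics/w4.png

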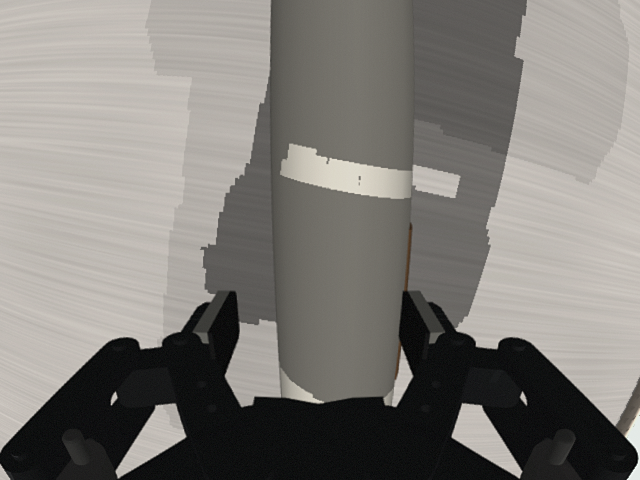

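The wrist force is 36 N up and 25 N sideways, so the pad grips the foil and jams instead of sliding. I'll back off and roll by dragging on the crown with shut fingertips instead.

>>> move_arm --pt "0 0 0 0 0.5 0 0.78" --pt "0 0 0 0 0.8 0 1" --pt "0 0 0 0 0.5 -2 1" --pt "0 0 0 0 0.5 -6 1" --pt "0 0 0 0 0.5 -10 0.5"

```text
time_s: 3.18
eef_pos: [577.2, 110.6, 112.9]
ee_rot: [0.001, -0.09, 0.996, 0.002]
force: [0.5, -0.0, 0.3]
grip_width: 0.882
```

>>> move_arm --pt "0 0 0 0 0 -3 0.0" --pt "0 0 0 0 0 -4 0" --pt "0 0 0 0 0 -4 0" --pt "0 0 0 0 0 -4 0" --pt "0 0 0 0 0 -4 0"

```text
time_s: 3.6
eef_pos: [576.3, 110.4, 150.7]
ee_rot: [-0.001, -0.09, 0.996, 0.002]
force: [1.2, -0.7, 0.2]
grip_width: 0.144
```

Run:
```python
from h import *
print(ctrl.sense()['eef_pos'],ctrl.sense()['force'],ctrl.sense()['grip_width'])
snap('wrist','w5'); snap('top','t5')
```

```text
[576.27580512 110.35094745 150.73543621] [ 1.24910311 -0.6844368   0.16936466] 0.14357951006543843
```

View pics/w5.png

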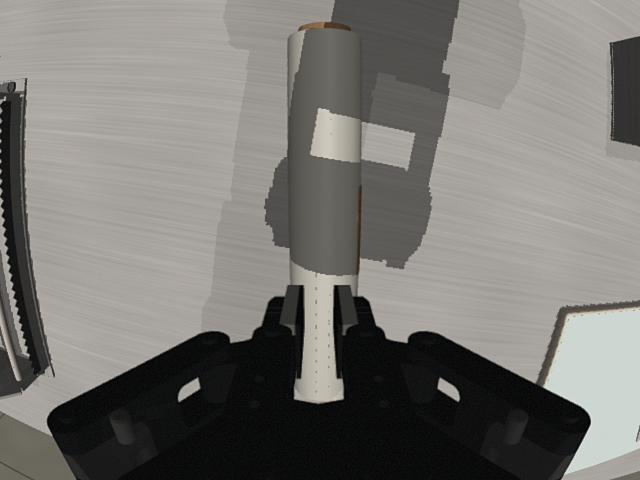

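Run:
```python
from fit import *
q,e=fitcyl([('w5',(288,50)),('w5',(289.5,200)),('w5',(361,50)),('w5',(360,170))]);print(q,e)
for p in[(358,185),(356,270),(324,27)]: print(hit('w5',p,q))
i=cv2.imread('pics/w5.png');cv2.imwrite('pics/w5c.png',cv2.resize(i[150:300,270:400],None,fx=4.5,fy=4,interpolation=cv2.INTER_CUBIC))
```

```text
[115.97   0.18] [-0.41 -0.64 -0.25 -0.81]
(array([537.71, 133.58,  41.62]), np.float64(-35.428288162868924), np.float64(60.90084893242592), np.float64(114.99869609513553))
(array([603.44, 145.8 ,  41.52]), np.float64(31.430844209183302), np.float64(61.13859780309207), np.float64(100.68643458353472))
(array([429.95,  87.94,  55.99]), np.float64(-149.69462205450583), np.float64(-1.6429281358083714), np.float64(716.144858952408))
```

View pics/w5c.png

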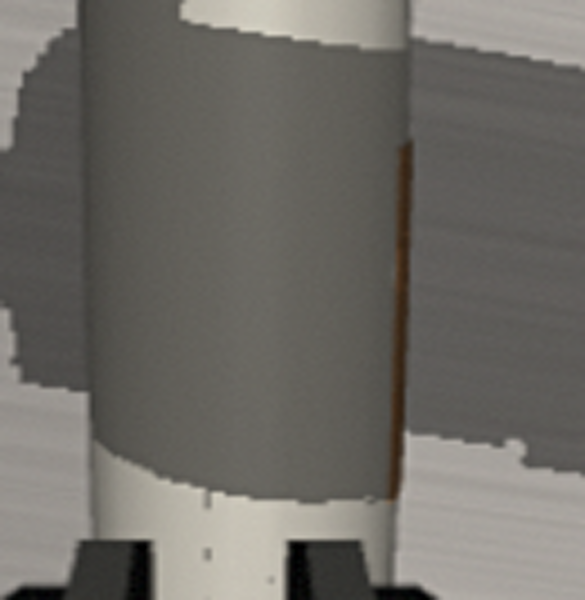

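```bash
cat >> h.py <<'E'
V=np.array([-np.sin(.18),np.cos(.18),0]); Y=.18+np.pi/2
E
python3 - <<'E'
from h import *
print(goto(np.array([577,116,62])+8*V,down(Y)))
E
```

```text
(array([ 0.004, -0.001,  0.   ]), array([-0.17,  1.31,  8.9 ]))
```

>>> move_arm --pt "0 0 0 -0.2 1.3 3 0" --pt "0 0 0 -0.2 1.3 6 0" --pt "0 0 0 -0.2 1.3 8 0" --pt "0 0 0 -0.2 1.3 8.5 0" --pt "0 0 0 -0.2 1.3 8.5 0"

```text
time_s: 4.12
eef_pos: [574.9, 123.8, 64.1]
ee_rot: [-0.003, -0.09, 0.996, 0.002]
force: [0.4, -0.7, 1.0]
grip_width: -0.001
```

Run:
```python
from h import *
snap('wrist','w6')
s=ctrl.sense();print(s['eef_pos'],s['force'],s['grip_width'])
print(goto(np.array([577,116,57])+8*V,down(Y)))
```

```text
[575.87639586 123.76690073  65.86803177] [ 0.27438507 -0.00137672 -0.12257215] 0.002123756744099653
(array([ 0.004, -0.002,  0.   ]), array([0.03, 0.01, 0.89]))
```

View pics/w6.png

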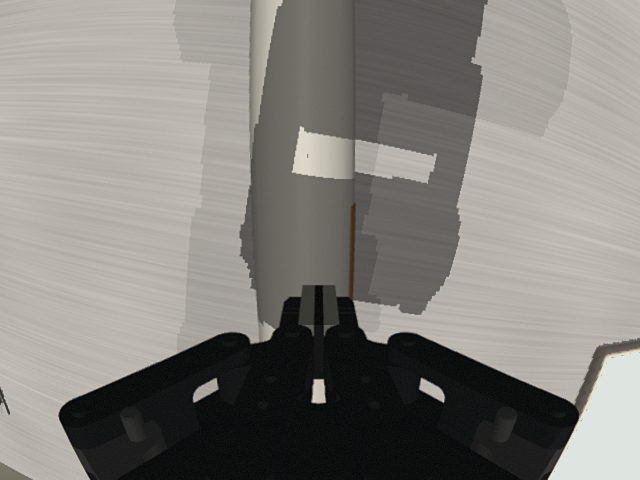

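>>> move_arm --pt "0 0 0 0 0 0.5 0" --pt "0 0 0 0 0 0.9 0" --pt "0 0 0 0 0 1.1 0" --pt "0 0 0 0 0 1.1 0"

```text
time_s: 4.5
eef_pos: [575.8, 123.8, 54.8]
ee_rot: [-0.001, -0.09, 0.996, 0.002]
force: [0.3, -0.2, 0.2]
grip_width: -0.001
```

>>> move_arm --pt "0 0 0 0 0 0.15 0" --pt "0 0 0 0 0 0.3 0" --pt "0 0 0 0 0 0.3 0"

```text
time_s: 4.75
eef_pos: [575.7, 123.8, 51.7]
ee_rot: [-0.001, -0.09, 0.996, 0.002]
force: [0.9, 0.2, 0.4]
grip_width: -0.003
```

Run:
```python
from h import *
snap('scene','s7');snap('wrist','w7')
i=cv2.imread('pics/s7.png');cv2.imwrite('pics/s7c.png',cv2.resize(i[150:350,290:450],None,fx=3,fy=3,interpolation=cv2.INTER_CUBIC))
```

```text
(no output)
```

View pics/s7c.png

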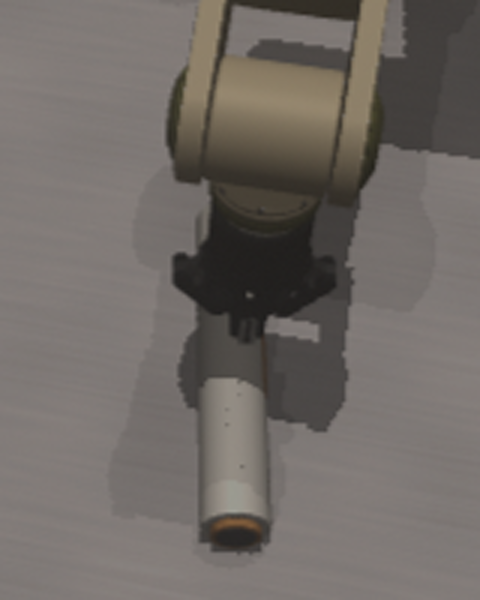

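View pics/w7.png

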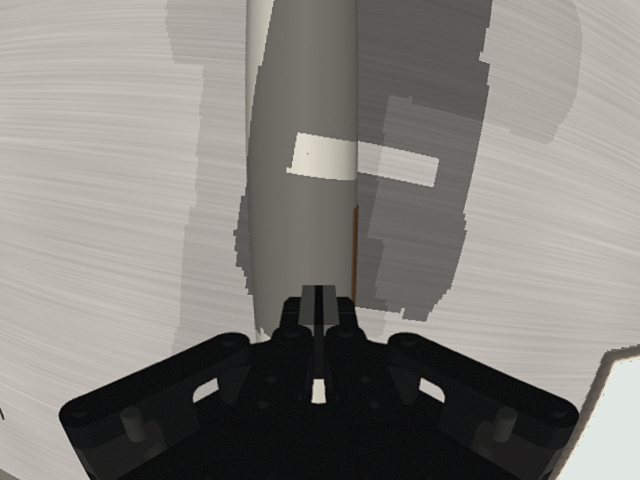

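Run:
```python
from h import *
w=ld('w7');s,R,o=tool()
for dz in(0,-10,-18.7): print(dz,[proj(w,o+R.apply([x,0,dz]),True).round(0) for x in(-11,0,11)])
print(proj(ld('s7'),o), o)
```

```text
0 [array([319., 306.]), array([319., 285.]), array([319., 263.])]
-10 [array([319., 315.]), array([319., 294.]), array([319., 271.])]
-18.7 [array([319., 324.]), array([319., 302.]), array([319., 278.])]
[370.01261637 265.46374912] [575.81022446 123.78226105  51.87623445]
```

>>> move_arm --pt "0 0 0 0 0 0.15 0" --pt "0 0 0 0 0 0.3 0" --pt "0 0 0 0 0 0.3 0"

```text
time_s: 5.1
eef_pos: [575.6, 123.8, 48.5]
ee_rot: [-0.002, -0.09, 0.996, 0.002]
force: [0.5, 0.0, -0.4]
grip_width: -0.002
```

>>> move_arm --pt "0 0 0 0 0 0.15 0" --pt "0 0 0 0 0 0.3 0" --pt "0 0 0 0 0 0.3 0"

```text
time_s: 5.35
eef_pos: [575.4, 123.8, 45.1]
ee_rot: [-0.002, -0.09, 0.996, 0.002]
force: [0.6, 0.0, -0.1]
grip_width: -0.004
```

Run:
```python
from h import *
snap('scene','s8');snap('wrist','w8')
i=cv2.imread('pics/s8.png');a=cv2.resize(i[230:300,330:410],None,fx=5,fy=5,interpolation=cv2.INTER_CUBIC)
i=cv2.imread('pics/w8.png');b=cv2.resize(i[200:350,240:390],None,fx=2.5,fy=2.5,interpolation=cv2.INTER_CUBIC)
cv2.imwrite('pics/c8.png',np.hstack([a,np.pad(b[:350],((0,0),(5,0),(0,0)))]))
```

```text
(no output)
```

View pics/c8.png

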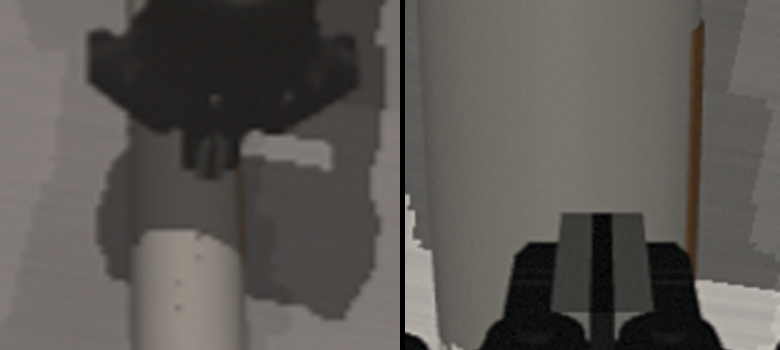

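Run:
```python
from h import *
c=ld('s8');s,R,o=tool()
for z in(0,5,10,15): print(z,[proj(c,o+R.apply([x,0,-z])).round(1) for x in(-11,0,11)])
```

```text
0 [array([370. , 270.6]), array([369.8, 266.8]), array([369.7, 263. ])]
5 [array([370.1, 269.5]), array([370. , 265.7]), array([369.9, 261.9])]
10 [array([370.2, 268.4]), array([370.1, 264.6]), array([370. , 260.8])]
15 [array([370.4, 267.3]), array([370.3, 263.5]), array([370.2, 259.7])]
```

The images put the finger ends about 20 mm behind the nominal TCP, so I'll keep lowering until contact.

>>> move_arm --pt "0 0 0 0 0 0.2 0" --pt "0 0 0 0 0 0.4 0" --pt "0 0 0 0 0 0.4 0"

```text
time_s: 5.7
eef_pos: [575.3, 123.8, 40.9]
ee_rot: [-0.002, -0.09, 0.996, 0.002]
force: [0.3, -0.8, -1.0]
grip_width: 0.001
```

>>> move_arm --pt "0 0 0 0 0 0.2 0" --pt "0 0 0 0 0 0.3 0" --pt "0 0 0 0 0 0.3 0"

```text
time_s: 5.95
eef_pos: [575.1, 123.8, 37.6]
ee_rot: [-0.002, -0.09, 0.996, 0.002]
force: [-0.0, 0.4, -0.4]
grip_width: 0.001
```

>>> move_arm --pt "0 0 0 0 0 0.2 0" --pt "0 0 0 0 0 0.3 0" --pt "0 0 0 0 0 0.3 0"

```text
time_s: 6.2
eef_pos: [575.4, 123.9, 35.6]
ee_rot: [-0.002, -0.09, 0.996, 0.002]
force: [-2.8, -0.1, 8.7]
grip_width: 0.003
```

Run:
```python
from h import *
snap('scene','s9');snap('wrist','w9')
i=cv2.imread('pics/s9.png');a=cv2.resize(i[230:300,330:410],None,fx=5,fy=5,interpolation=cv2.INTER_CUBIC)
i=cv2.imread('pics/w9.png');b=cv2.resize(i[200:350,240:390],None,fx=2.5,fy=2.5,interpolation=cv2.INTER_CUBIC)
cv2.imwrite('pics/c9.png',np.hstack([a,np.pad(b[:350],((0,0),(5,0),(0,0)))]))
```

```text
(no output)
```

View pics/c9.png

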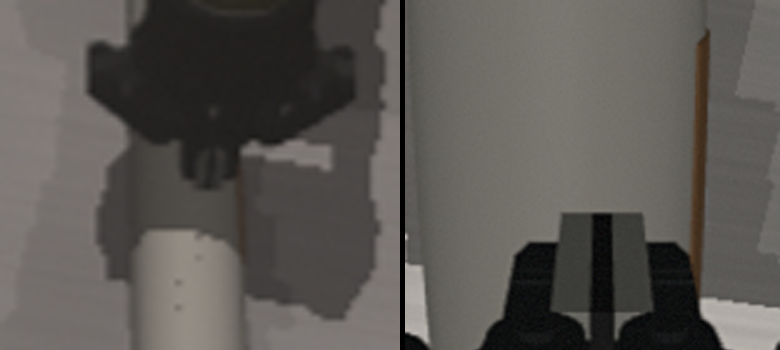

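Contact is at a TCP reading of 35.6 with 8.7 N, so the real tip is about 20 mm behind the TCP. That also explains the jam: the pad's end was pressing above the axis. Now I'll drag on the crown.

>>> move_arm --pt "0 0 0 0 -0.3 0.08 0" --pt "0 0 0 0 -0.7 0.08 0" --pt "0 0 0 0 -1.1 0.08 0" --pt "0 0 0 0 -1.5 0.08 0" --pt "0 0 0 0 -1.5 0.08 0"

```text
time_s: 6.72
eef_pos: [578.3, 108.4, 35.8]
ee_rot: [-0.002, -0.09, 0.996, 0.002]
force: [-4.6, -0.8, 11.2]
grip_width: 0.001
```

Run:
```python
from h import *
snap('wrist','w10')
i=cv2.imread('pics/w10.png');b=cv2.resize(i[0:350,200:430],None,fx=1.7,fy=1.7,interpolation=cv2.INTER_CUBIC)
cv2.imwrite('pics/c10.png',b)
```

```text
(no output)
```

View pics/c10.png

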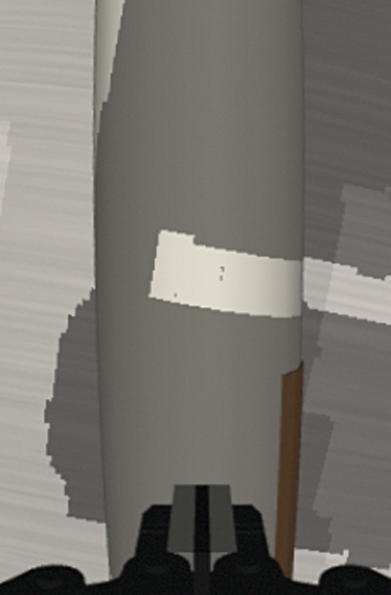

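>>> move_arm --pt "0 0 0 0 -0.4 0.1 0" --pt "0 0 0 0 -0.8 0.1 0" --pt "0 0 0 0 -1.2 0.1 0" --pt "0 0 0 0 -1.6 0.1 0" --pt "0 0 0 0 -1.7 0.1 0"

```text
time_s: 7.18
eef_pos: [581.5, 91.3, 35.7]
ee_rot: [-0.001, -0.09, 0.996, 0.001]
force: [-3.8, -2.1, 7.5]
grip_width: 0.002
```

>>> move_arm --pt "0 0 0 0 -0.1 -0.3 0" --pt "0 0 0 0 0 -2.5 0" --pt "0 0 0 0 1.7 -3 0" --pt "0 0 0 0 1.7 -3 0"

```text
time_s: 7.52
eef_pos: [579.0, 109.7, 67.4]
ee_rot: [0.0, -0.09, 0.996, 0.002]
force: [-0.0, 0.3, -0.1]
grip_width: 0.0
```

Run:
```python
from h import *
snap('wrist','w11'); s,R,o=tool(); print(o,s['force'],(o-[577,116,0])@V)
i=cv2.imread('pics/w11.png');b=cv2.resize(i[0:350,200:430],None,fx=1.7,fy=1.7,interpolation=cv2.INTER_CUBIC)
cv2.imwrite('pics/c11.png',b)
```

```text
[578.67537621 108.76756912  66.24551819] [ 0.54161586 -0.2949175   0.04304615] -7.415523391704277
```

View pics/c11.png

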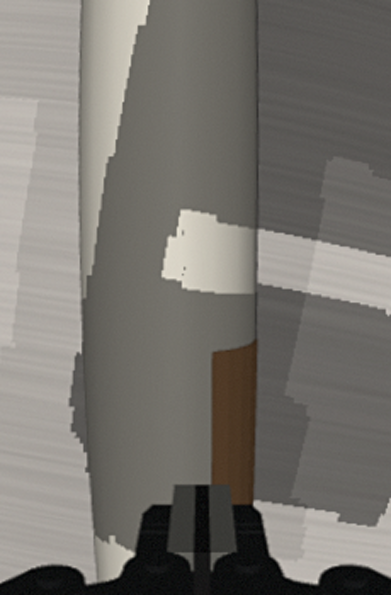

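Run:
```python
from fit import *
q,e=fitcyl([('w11',(246.5,88)),('w11',(249.4,206)),('w11',(351.2,88)),('w11',(351.2,194))],(100,.18));print(q,e)
for p in[(324.7,208),(324.7,282)]: print(hit('w11',p,q))
```

```text
[99.28  0.19] [ 0.01  0.14 -0.    0.15]
(array([544.75, 106.49,  52.76]), np.float64(-30.340971972888504), np.float64(27.8455352370335), np.float64(578.0805447191524))
(array([582.92, 113.67,  52.78]), np.float64(8.494802488499394), np.float64(27.73199607705647), np.float64(514.3207495133465))
```

>>> move_arm --pt "0 0 0 0 0 1.5 0" --pt "0 0 0 0 0 2.5 0" --pt "0 0 0 0 0 2.9 0" --pt "0 0 0 0 0 3.1 0" --pt "0 0 0 0 0 3.15 0"

```text
time_s: 7.98
eef_pos: [577.7, 108.5, 35.3]
ee_rot: [-0.002, -0.09, 0.996, 0.001]
force: [-10.8, 0.0, 15.2]
grip_width: -0.001
```

>>> move_arm --pt "0 0 0 0 -0.3 0.0 0" --pt "0 0 0 0 -0.7 0.05 0" --pt "0 0 0 0 -1.1 0.05 0" --pt "0 0 0 0 -1.5 0.05 0" --pt "0 0 0 0 -1.8 0.05 0"

```text
time_s: 8.4
eef_pos: [580.9, 90.1, 35.8]
ee_rot: [-0.003, -0.09, 0.996, 0.001]
force: [-6.1, -0.7, 13.1]
grip_width: -0.003
```

>>> move_arm --pt "0 0 0 0 -0.4 0.08 0" --pt "0 0 0 0 -0.8 0.08 0" --pt "0 0 0 0 -1.2 0.08 0" --pt "0 0 0 0 -1.6 0.08 0" --pt "0 0 0 0 -1.8 0.08 0"

```text
time_s: 8.82
eef_pos: [584.4, 71.4, 35.6]
ee_rot: [-0.002, -0.09, 0.996, 0.001]
force: [-2.4, -1.8, 8.4]
grip_width: 0.003
```

>>> move_arm --pt "0 0 0 0 -0.1 -0.3 0" --pt "0 0 0 0 0 -2.5 0" --pt "0 0 0 0 1.8 -3 0" --pt "0 0 0 0 1.8 -3 0"

```text
time_s: 9.15
eef_pos: [581.6, 90.6, 66.9]
ee_rot: [-0.002, -0.091, 0.996, 0.001]
force: [0.1, -0.8, 0.6]
grip_width: -0.002
```

Run:
```python
from h import *
snap('wrist','w12'); s,R,o=tool(); print(o,s['force'],(o-[577,116,0])@V)
i=cv2.imread('pics/w12.png');b=cv2.resize(i[0:350,200:430],None,fx=1.7,fy=1.7,interpolation=cv2.INTER_CUBIC)
cv2.imwrite('pics/c12.png',b)
```

```text
[581.27881645  89.67267199  65.86020258] [ 0.58761948 -0.15899893  0.19980775] -26.668010297026157
```

View pics/c12.png

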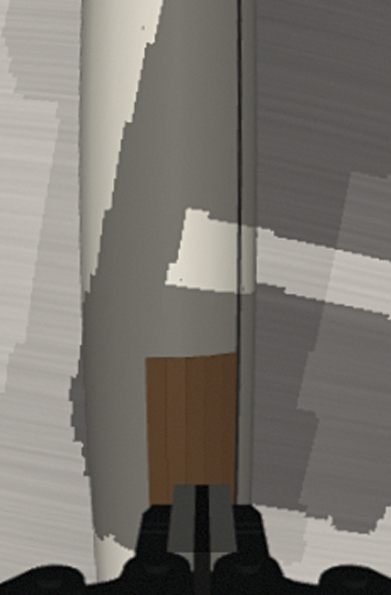

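Run:
```python
from fit import *
q,e=fitcyl([('w12',(246.5,88)),('w12',(249.4,194)),('w12',(351.2,88)),('w12',(350.5,194))],(80,.18));print(q,e, (q[0]-116)*.984)
for p in[(285.9,210),(339.4,208),(288.2,294),(337.6,282)]: print(hit('w12',p,q)[1:])
```

```text
[79.63  0.19] [-0.02 -0.24 -0.02 -0.24] -35.78489787776068
(np.float64(-27.54116083603121), np.float64(-11.560165357892181), np.float64(694.6371805754534))
(np.float64(-26.723523418480607), np.float64(47.48867831731412), np.float64(300.63135058969783))
(np.float64(16.404260881628595), np.float64(-11.9294244610776), np.float64(599.7180587785551))
(np.float64(13.044426448802437), np.float64(45.744788862418474), np.float64(289.3500819436522))
```

>>> move_arm --pt "0 0 0 0 -0.3 1.5 0" --pt "0 0 0 0 -0.4 2.5 0" --pt "0 0 0 0 -0.4 2.9 0" --pt "0 0 0 0 -0.4 3.05 0" --pt "0 0 0 0 -0.4 3.08 0"

```text
time_s: 9.62
eef_pos: [580.9, 85.1, 35.7]
ee_rot: [-0.004, -0.091, 0.996, 0.001]
force: [-9.9, -1.4, 18.4]
grip_width: -0.002
```

>>> move_arm --pt "0 0 0 0 -0.4 0.06 0" --pt "0 0 0 0 -0.8 0.06 0" --pt "0 0 0 0 -1.2 0.06 0" --pt "0 0 0 0 -1.6 0.06 0" --pt "0 0 0 0 -1.6 0.06 0"

```text
time_s: 10.03
eef_pos: [583.9, 68.2, 35.8]
ee_rot: [-0.004, -0.09, 0.996, 0.0]
force: [-5.3, -1.3, 11.6]
grip_width: -0.003
```

>>> move_arm --pt "0 0 0 0 0 -0.1 0" --pt "0 0 0 0 0 -0.6 0" --pt "0 0 0 0 0 -3 0" --pt "0 0 0 0 0 -5 0" --pt "0 0 0 0 0 -5 0"

```text
time_s: 10.45
eef_pos: [586.2, 67.9, 89.4]
ee_rot: [-0.001, -0.09, 0.996, -0.0]
force: [0.5, -0.6, 1.2]
grip_width: 0.001
```

Run:
```python
from h import *
snap('wrist','w13'); s,R,o=tool(); print(o,s['force'],(o-[577,116,0])@V)
i=cv2.imread('pics/w13.png');b=cv2.resize(i[0:350,200:430],None,fx=1.7,fy=1.7,interpolation=cv2.INTER_CUBIC)
cv2.imwrite('pics/c13.png',b)
```

```text
[585.24002909  67.96831517  87.3184317 ] [-1.00382902  0.4891353  -0.20268772] -48.73087906623706
```

View pics/c13.png

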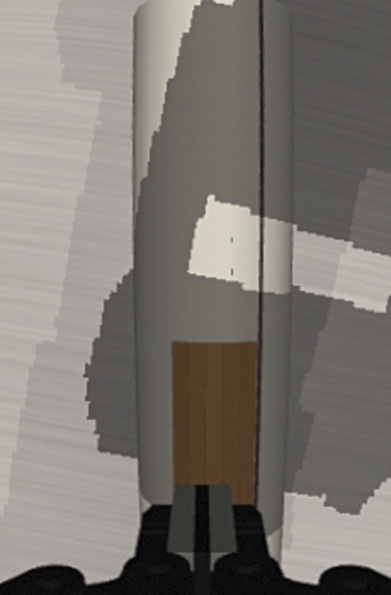

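Run:
```python
from fit import *
q,e=fitcyl([('w13',(278.8,59)),('w13',(280,176)),('w13',(371.8,59)),('w13',(370.6,176))],(72,.18));print(q,e, (q[0]-116)*.984)
for p in[(301.2,201),(351.2,201),(302.4,276.5),(350.6,276.5)]: print(hit('w13',p,q)[1:])
```

```text
[70.52  0.18] [-0.35 -0.6  -0.35 -0.6 ] -44.74836370808867
(np.float64(-25.505523869197468), np.float64(-29.172699080474455), np.float64(550.5010175613934))
(np.float64(-25.501419932718573), np.float64(29.466305380336568), np.float64(515.6520309716288))
(np.float64(18.624560171666328), np.float64(-28.923967507815846), np.float64(494.68395281476114))
(np.float64(18.919501366780107), np.float64(31.12413811595383), np.float64(440.0503123942981))
```

The tab centre is within about 1° of straight up. Next is the knob: raise, then cross over with the jaws open.

Run:
```python
from h import *
print(goto((452,-292,190),down(.079+np.pi/2)))
```

```text
(array([ 0.001, -0.005,  0.102]), array([ 19.64, -33.  , -10.2 ]))
```

>>> move_arm --pt "0 0 0 0 0 -4 0" --pt "0 0 0 0 0 -8 0.5" --pt "0 0 0.05 2 -3 -10.2 1" --pt "0 0 0.1 4 -7 -10.2 1" --pt "0 0 0.1 6 -11 -10.2 1"

```text
time_s: 10.92
eef_pos: [547.9, -45.5, 189.8]
ee_rot: [-0.002, -0.04, 0.999, -0.0]
force: [0.8, -0.8, -0.1]
grip_width: 0.563
```

Run:
```python
from h import *
print(goto((452,-292,190),down(.079+np.pi/2)))
```

```text
(array([-0.   , -0.004,  0.001]), array([ 11.54, -23.8 ,   0.03]))
```

>>> move_arm --pt "0 0 0 2 -4 0 1" --pt "0 0 0 4 -8 0 1" --pt "0 0 0 6 -12 0 1" --pt "0 0 0 8 -16 0 1" --pt "0 0 0 9.7 -20 0 1"

```text
time_s: 11.33
eef_pos: [470.6, -239.9, 189.2]
ee_rot: [-0.003, -0.04, 0.999, 0.001]
force: [1.0, 0.6, 0.4]
grip_width: 0.998
```

Run:
```python
from h import *
snap('wrist','w14');s,R,o=tool();print(o)
print(goto((452,-292,190),down(.079+np.pi/2)))
```

```text
[ 468.63846225 -246.40889963  188.98773493]
(array([-0.001, -0.006, -0.004]), array([ 2.  , -4.42, -0.08]))
```

View pics/w14.png

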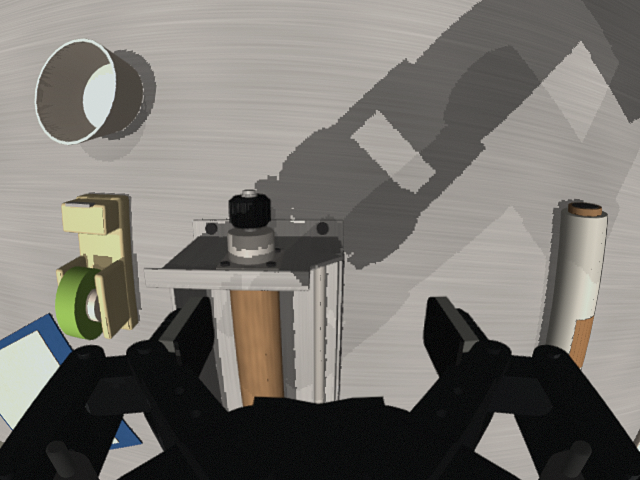

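The knob is at w14 (250,209) with the housing at (251,243). I'll take a second view from above the knob.

>>> move_arm --pt "0 0 0 1 -2.2 0 1" --pt "0 0 0 2 -4.4 0 1" --pt "0 0 0 2 -4.4 0 1"

```text
time_s: 11.63
eef_pos: [450.3, -295.0, 187.8]
ee_rot: [-0.004, -0.036, 0.999, -0.0]
force: [-0.4, 0.3, 0.0]
grip_width: 0.999
```

Run:
```python
from h import *
snap('wrist','w15');s,R,o=tool();print(o)
a=cv2.imread('pics/w14.png')[150:300,180:330];b=cv2.imread('pics/w15.png')[150:300,250:400]
cv2.imwrite('pics/c15.png',cv2.resize(np.hstack([a,b]),None,fx=2.6,fy=2.6,interpolation=cv2.INTER_CUBIC))
```

```text
[ 451.00790626 -293.07764222  187.85730874]
```

View pics/c15.png

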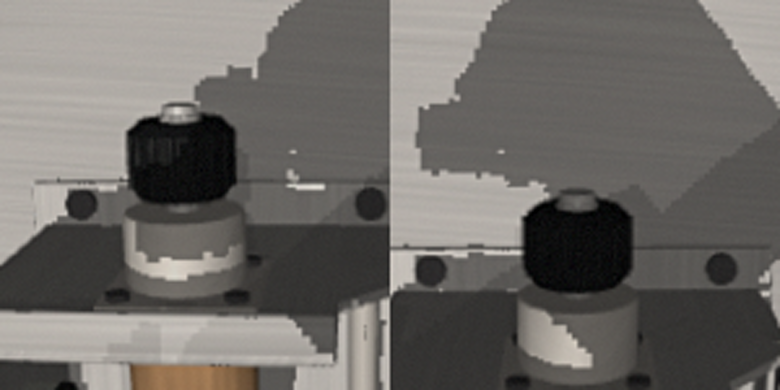

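View pics/w15.png

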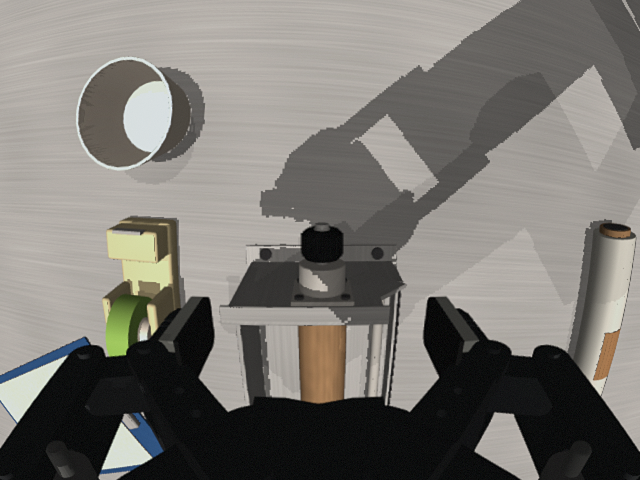

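Run:
```python
from h import *
np.set_printoptions(precision=1,suppress=True)
a=ld('w14');b=ld('w15');t=ld('top0')
k=[ray(a,(250,211.5),True),ray(b,(322.3,244.2),True)]
print('knob',tri(k),tri(k+[ray(t,(426,265))]))
print('stem',tri([ray(a,(249.6,191.5),True),ray(b,(321.9,225.8),True)]))
# scale check: knob width 110/2.6 px =>30mm
for z in(80,85,90,95): print(z,atz(a,(250,211.5),z,True),atz(b,(322.3,244.2),z,True),atz(t,(426,265),z))
for n,c,ps in(('a',a,((211,228.5),(322,228))),('b',b,((265.5,253.5),(377,253.5)))):
    p,q=[atz(c,x,6,True) for x in ps]; print(n,p,q,np.degrees(np.arctan2(p[0]-q[0],q[1]-p[1])))
print('tub',atz(b,(124,112),72,True))
```

```text
knob (array([ 459.2, -291.5,   85.7]), [0.1, 0.1]) (array([ 454.2, -290.9,  101.8]), [2.8, 1.1, 2.4])
stem (array([ 444.7, -292.6,   85.5]), [0.4, 0.4])
80 [ 460.5 -292.5   80. ] [ 460.7 -291.2   80. ] [ 455.  -296.2   80. ]
85 [ 459.5 -291.6   85. ] [ 459.3 -291.4   85. ] [ 454.3 -295.3   85. ]
90 [ 458.4 -290.8   90. ] [ 457.9 -291.6   90. ] [ 453.6 -294.3   90. ]
95 [ 457.4 -289.9   95. ] [ 456.4 -291.7   95. ] [ 453.  -293.4   95. ]
a [ 495.9 -344.     6. ] [ 486.9 -234.7    6. ] 4.6754036781021355
b [ 495.3 -343.8    6. ] [ 487.5 -234.4    6. ] 4.082661167616633
tub [ 363.4 -459.8   72. ]
```

Run:
```python
from h import *
print(goto((457,-291.5,60),down(.077+np.pi/2)))
```

```text
(array([ 0.   , -0.008, -0.005]), array([-0.71,  0.11, 12.78]))
```

>>> move_arm --pt "0 -0.008 0 -0.7 0.1 3 1" --pt "0 -0.008 -0.005 -0.7 0.1 6 1" --pt "0 -0.008 -0.005 -0.7 0.1 9 1" --pt "0 -0.008 -0.005 -0.7 0.1 11 1" --pt "0 -0.008 -0.005 -0.7 0.1 11 1"

```text
time_s: 12.1
eef_pos: [455.5, -288.7, 73.4]
ee_rot: [-0.003, -0.039, 0.999, 0.003]
force: [-0.5, -0.2, -0.3]
grip_width: 0.996
```

Run:
```python
from h import *
snap('wrist','w16');snap('scene','s16');snap('top','t16');s,R,o=tool();print(o,s['force'])
print(goto((457,-291.5,60),down(.077+np.pi/2)))
i=cv2.imread('pics/s16.png');a=cv2.resize(i[130:260,150:310],None,fx=3.7,fy=3.7,interpolation=cv2.INTER_CUBIC);cv2.imwrite('pics/c16.png',a)
```

```text
[ 457.72974307 -291.46484844   78.88426968] [ 0.91070502  0.74989439 -0.11554927]
(array([-0.001,  0.001,  0.001]), array([0.07, 0.  , 1.89]))
```

View pics/w16.png

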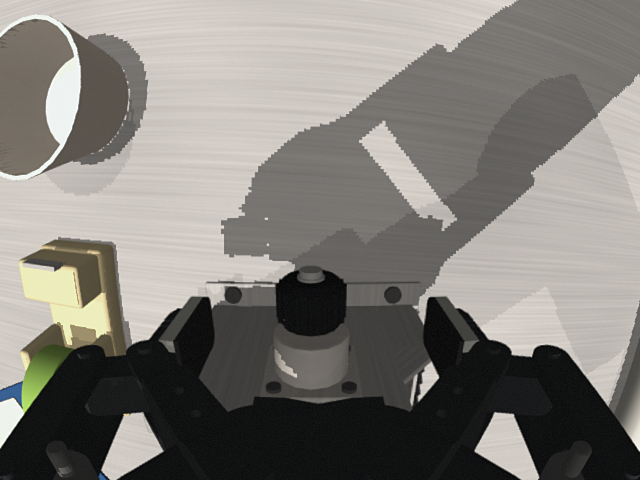

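View pics/c16.png

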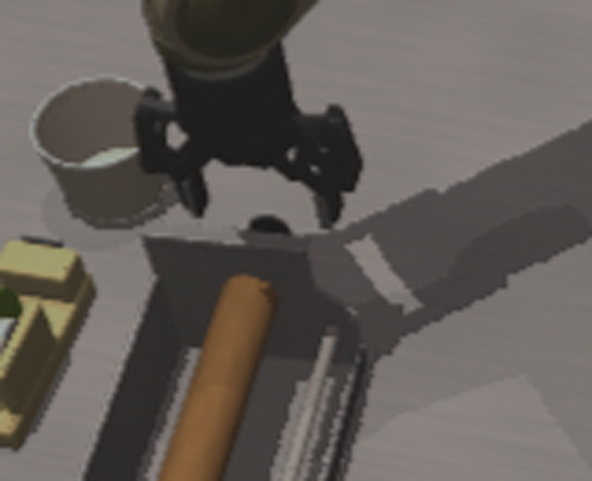

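The 7 px offset comes from the picture being taken while the arm was still settling; it is now centred at y = -291.5. I'll descend further.

>>> move_arm --pt "0 0 0 0.1 0 1 1" --pt "0 0 0 0.1 0 2 1" --pt "0 0 0 0.1 0 2.8 1" --pt "0 0 0 0.1 0 3 1" --pt "0 0 0 0.1 0 3 1"

```text
time_s: 12.67
eef_pos: [456.4, -291.3, 48.1]
ee_rot: [-0.0, -0.039, 0.999, 0.0]
force: [0.0, -1.0, 0.0]
grip_width: 0.997
```

Run:
```python
from h import *
snap('wrist','w17');snap('scene','s17');s,R,o=tool();print(o,s['force'])
print(goto((457,-291.5,42),down(.077+np.pi/2)))
i=cv2.imread('pics/s17.png');a=cv2.resize(i[130:230,160:280],None,fx=5,fy=5,interpolation=cv2.INTER_CUBIC);cv2.imwrite('pics/c17.png',a)
```

```text
[ 456.84911304 -291.66957798   48.99978874] [-0.16443958 -0.4611544  -0.24838531]
(array([-0.001,  0.001,  0.001]), array([-0.02,  0.02,  0.7 ]))
```

View pics/w17.png

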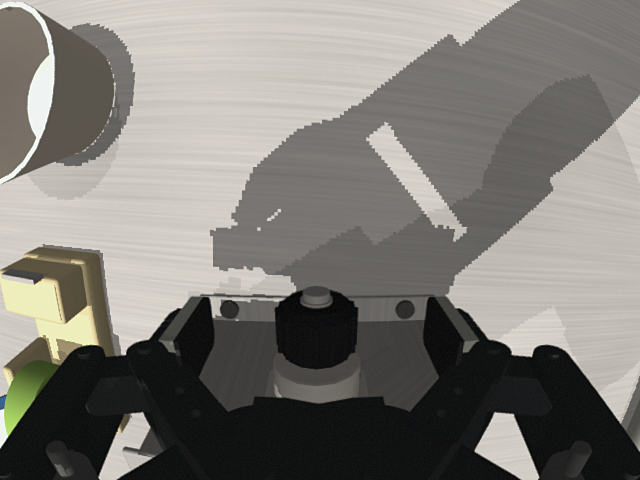

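View pics/c17.png

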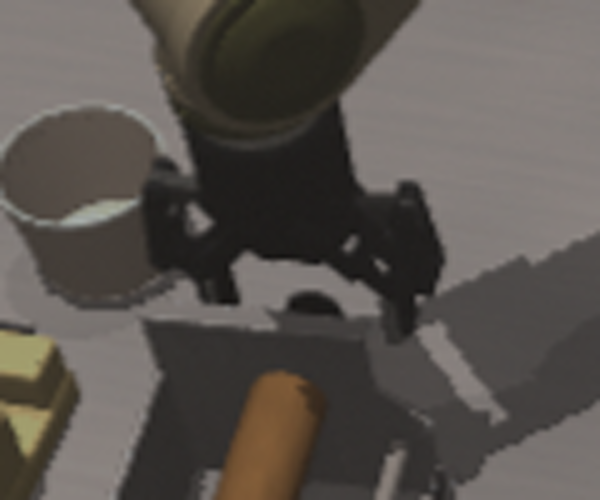

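>>> move_arm --pt "0 0 0 0 0 0.3 1" --pt "0 0 0 0 0 0.6 1" --pt "0 0 0 0 0 0.6 1"

```text
time_s: 13.02
eef_pos: [456.7, -291.5, 42.5]
ee_rot: [0.0, -0.039, 0.999, -0.0]
force: [0.4, -0.4, -0.3]
grip_width: 0.997
```

Now I'll close on the knob with about 60 N.

>>> move_arm --pt "0 0 0 0 0 0 0.5" --pt "0 0 0 0 0 0 0.2" --pt "0 0 0 0 0 0 0.2" --pt "0 0 0 0 0 0 0.2" --pt "0 0 0 0 0 0 0.2" --grip_force 60

```text
time_s: 13.43
eef_pos: [456.8, -292.2, 42.9]
ee_rot: [0.0, -0.039, 0.999, -0.001]
force: [-3.3, 1.1, 3.0]
grip_width: 0.331
```

Run:
```python
from h import *
snap('wrist','w18');s,R,o=tool();print(o,s['force'],s['grip_width'])
a=cv2.imread('pics/w18.png')[200:420,200:440];cv2.imwrite('pics/c18.png',cv2.resize(a,None,fx=2.5,fy=2.5))
```

```text
[ 456.75246312 -292.17137666   42.91956573] [-0.86751625 -3.52489826  1.5550585 ] 0.33452494088240303
```

View pics/c18.png

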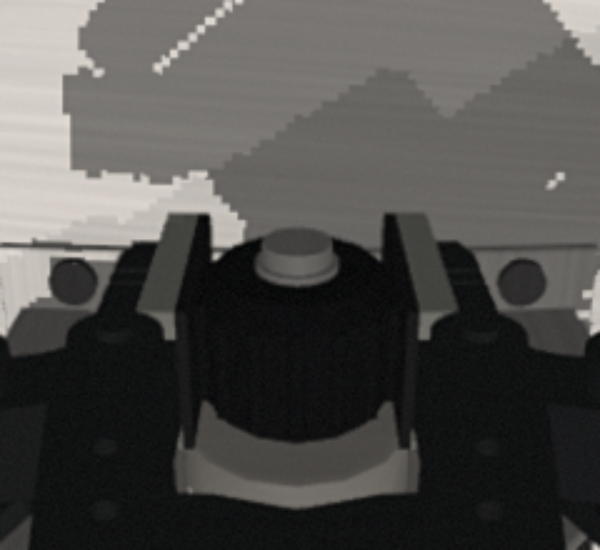

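The knob is gripped at full diameter, with the pads clear of the housing. Now I'll pull along tool +x.

>>> move_arm --pt "0 0 0 0.3 0 0 0.2" --pt "0 0 0 0.7 0 0 0.2" --pt "0 0 0 1.1 0 0 0.2" --pt "0 0 0 1.5 0 0 0.2" --pt "0 0 0 1.5 0 0 0.2" --grip_force 80

```text
time_s: 13.9
eef_pos: [443.0, -293.3, 43.1]
ee_rot: [0.002, -0.039, 0.999, -0.001]
force: [11.3, 0.8, -4.6]
grip_width: 0.329
```

Run:
```python
from h import *
s,R,o=tool();print(o,s['force'],s['grip_width'],R.inv().apply(o-np.array([456.75,-292.17,42.92])),R.inv().apply(s['force']))
```

```text
[ 443.00417331 -293.29836597   43.07769994] [11.33575368  0.78502176 -4.61828151] 0.3286679943105226 [13.79105355 -0.06168834 -0.2210589 ] [-11.34111733  -0.08232137   4.67080034]
```

At 13.8 mm the pull is 11.3 N, as the spring law predicts, so nothing is slipping. I'll pull on to the stop.

>>> move_arm --pt "0 0 0 0.3 0 0 0.2" --pt "0 0 0 0.5 0 0 0.2" --pt "0 0 0 0.65 0 0 0.2" --pt "0 0 0 0.75 0 0 0.2" --pt "0 0 0 0.75 0 0 0.2"

```text
time_s: 14.32
eef_pos: [437.2, -293.8, 43.1]
ee_rot: [0.004, -0.039, 0.999, -0.002]
force: [12.3, -0.7, -6.0]
grip_width: 0.332
```

Run:
```python
from h import *
s,R,o=tool();print(o,s['force'],s['grip_width'],R.inv().apply(o-np.array([456.75,-292.17,42.92])),R.inv().apply(s['force']))
```

```text
[ 437.16768403 -293.80079932   43.08598344] [12.25466037 -0.68003723 -5.97873138] 0.3322790896507666 [19.64759325 -0.11737313 -0.33534838] [-12.11363095  -1.60032531   6.08960462]
```

>>> move_arm --pt "0 0 0 0.25 0 0 0.2" --pt "0 0 0 0.35 0 0 0.2" --pt "0 0 0 0.35 0 0 0.2" --pt "0 0 0 0.35 0 0 0.2"

```text
time_s: 14.65
eef_pos: [437.3, -293.9, 43.2]
ee_rot: [0.008, -0.038, 0.999, -0.003]
force: [25.4, 1.7, -12.1]
grip_width: 0.332
```

Run:
```python
from h import *
snap('scene','s19');snap('top','t19');snap('wrist','w19')
s,R,o=tool();print(o,s['force'],s['grip_width'],R.inv().apply(o-np.array([456.75,-292.17,42.92])),R.inv().apply(s['force']))
i=cv2.imread('pics/s19.png');a=cv2.resize(i[140:350,140:280],None,fx=2.6,fy=2.6,interpolation=cv2.INTER_CUBIC)
i=cv2.imread('pics/t19.png');b=cv2.resize(i[130:290,370:510],None,fx=2.6,fy=2.6,interpolation=cv2.INTER_CUBIC);b=np.pad(b,((0,len(a)-len(b)),(5,0),(0,0)))
cv2.imwrite('pics/c19.png',np.hstack([a,b]))
```

```text
[ 437.28556301 -293.88338526   43.19138065] [ 25.55042598   1.90174058 -11.56806735] 0.3260791119827251 [19.5312024  -0.22375734 -0.59641379] [-2.54242347e+01  1.26605721e-02  1.19945487e+01]
```

View pics/c19.png

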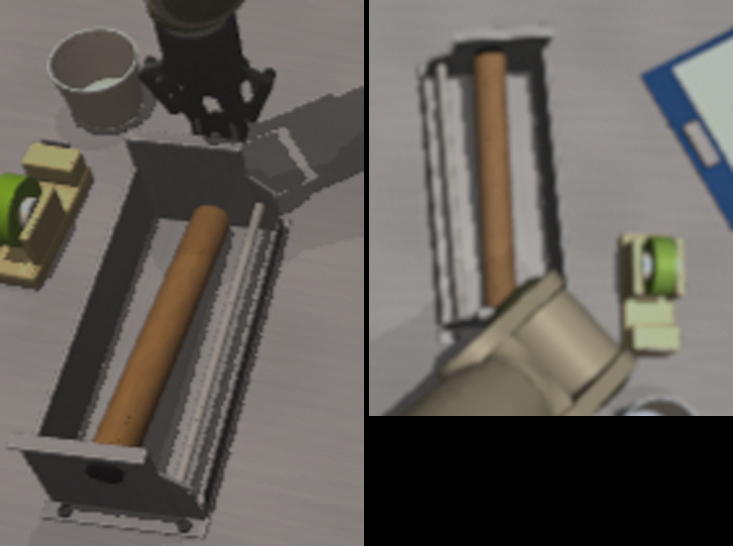

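View pics/w19.png

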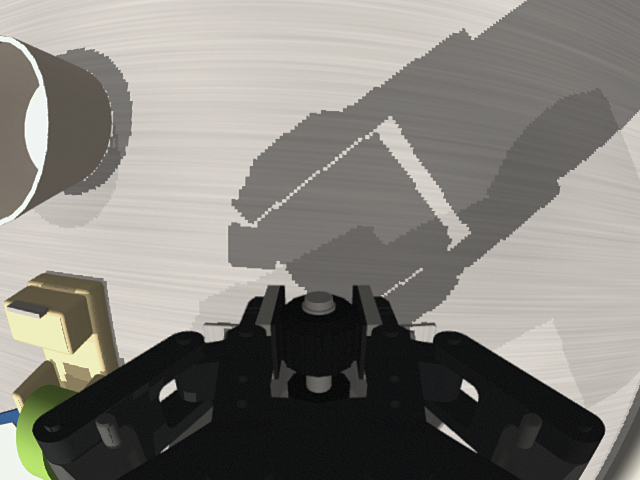

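The force rose from 12 to 25 N with no further travel, so the pin is on its stop, and the core's near end has dropped onto the base. One last check on the roll and the bystanders.

Run:
```python
from h import *
np.set_printoptions(precision=1,suppress=True)
t=cv2.imread('pics/t19.png');t0=cv2.imread('pics/top0.png')
a=cv2.resize(t[165:290,255:345],None,fx=4,fy=4,interpolation=cv2.INTER_CUBIC)
i=cv2.imread('pics/s19.png');b=cv2.resize(i[205:345,300:420],None,fx=3.571,fy=3.571,interpolation=cv2.INTER_CUBIC)
cv2.imwrite('pics/c20.png',np.hstack([a,b]))
for n,x,y,w,h in(('pan',135,260,80,60),('tape',462,212,35,60)):
    print(n,np.abs(t[y:y+h,x:x+w].astype(int)-t0[y:y+h,x:x+w]).mean())
a=cv2.imread('pics/s19.png');b=cv2.imread('pics/scene0.png')
for n,x,y,w,h in(('tub',157,148,25,45),('tape',128,192,45,58),('pan',470,198,90,56)):
    print(n,np.abs(a[y:y+h,x:x+w].astype(int)-b[y:y+h,x:x+w]).mean())
s=ctrl.sense();print(s['time_s'],s['force'],s['dq'])
```

```text
pan 4.380138888888889
tape 1.9095238095238096
tub 5.196444444444444
tape 6.1151979565772665
pan 10.67255291005291
14.8 [ 25.6   1.9 -11.6] [ 0. -0.  0.  0. -0. -0.]
```

View pics/c20.png

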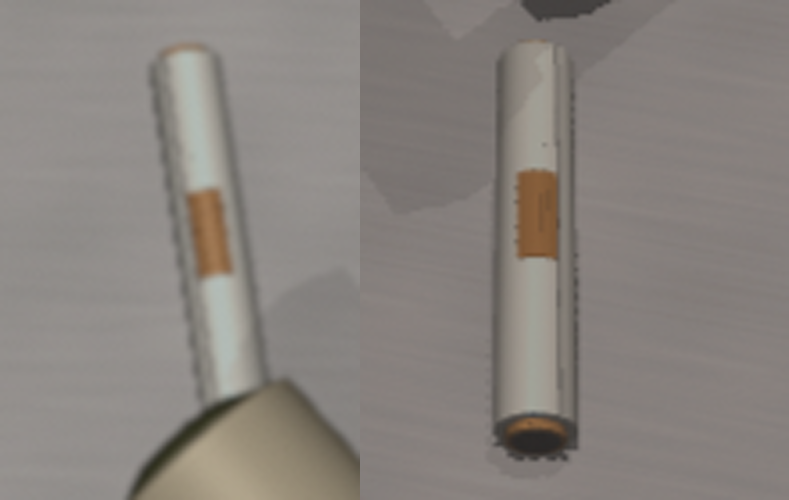

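Run:
```python
from h import *
job.finish_job(); s=ctrl.sense(); print(s['time_s'],s['eef_pos'],s['force'])
```

```text
the job is handed in; nothing more can be done
the job is handed in; nothing more can be done
```

The new roll's starter tab faces straight up, the old core has dropped off the pin, and I handed the job in at about 15 s with the gripper still holding the pin fully back.

- **Roll:** I rolled it about 50 mm towards the dispenser without lifting it, mostly by dragging on its top with shut fingertips. The tab centre measured about 1° off vertical right after rolling. The final top and scene pictures still show it on top, in line with the roll.
- **First try at the roll:** pushing it from the side with a finger jammed, reaching about 44 N at the wrist, and rolled it only 9°. I backed off and switched to dragging.
- **Pin:** I pulled the knob 19.6 mm. The force followed the spring law, then rose from 12 to 25 N with no more travel, so the pin is on its stop. The pictures show the old core's near end lying on the base.
- **Tub, tape stand and pan:** the gripper never went near them. In before-and-after pictures they look unmoved; I put the small differences down to the arm's shadow. I did not re-measure their positions.
- **Disagreements:** the fingertips touched about 20 mm behind the stated tool tip, so I set heights by contact and by the pictures. The top camera's knob position was about 5 mm off the wrist camera's, so I used the wrist camera's.

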